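# Lock a coin cassette into its spring-catch dock

### The job

Lock the orange coin cassette into its dock: press the green spring tread down with the fingertips behind the cassette and, holding it down all the way, push the cassette along the dock with the fingers past the two yellow teeth and home against the end stop, then let the tread go so that the teeth spring up behind the cassette. Only push the cassette, never lift or tip it, and leave everything else on the table where it is.

Things in the scene. Friction and masses are not known exactly. Their poses are not given: they have to be found in the camera images.
- dock: fixed steel dock, a channel 315 mm long (own x -165 to +150 mm), 104 mm wide, position and yaw vary. Origin on the table under its middle line; own +x, roughly to the robot's left, is the way the cassette is pushed in; z up. Two ledges 36 to 45 mm either side of the middle, 28 mm above the table, carry the cassette; navy side walls, 89 mm apart inside, rise 44 mm above the table
- dock_stop (a point): middle of the face of the dock's end stop, at dock x = +142 mm, 28 mm above the table; the stop is 60 mm high. The other end of the channel (x = -165 mm) is open
- cassette: loose orange coin cassette, 100 mm long (own x, parallel to the dock's) x 84 mm wide x 38 mm high, 0.4 to 0.65 kg; a black handle bar along its top, 70 x 12 mm, reaches 52 mm above the underside. Origin at the centre of its underside, on the ledges. It starts with its centre at dock x = -46 to -28 mm, short of the teeth; home against the stop it is at +92 mm
- cassette_rear (a point): centre of the cassette's flat rear face (own x = -50 mm), 19 mm above its underside: where to push. The underside is hollow, 12 mm deep, inside 5 mm end walls, so teeth let up half way catch inside it
- catch (a joint): how far the spring tread is pressed down, in m: 0 = fully up, 0.012 = at its bottom stop. Tread and teeth move straight down as one piece wherever it is pressed and spring back when let go; about 2 N to start, 6 N at the bottom. The teeth clear the cassette when it is down more than 7 mm: hold it at about 10 mm or more
- tread_mid (a point): middle of the green tread's top face (moves with it), at dock x = -50 mm, 27 mm above the table when up. The tread lies between the ledges, 68 mm wide, from dock x = -160 to +60 mm, passing under the cassette; the part behind the cassette is open from above
- teeth (a point): point midway between the tops of the two yellow teeth on the tread, at dock x = +35 mm. Each is 6 mm thick along the dock and 9 mm wide; 50 mm are free between them, so fingers on the tread's middle line pass through. When up, their tops stand 7 mm above the ledges
- spare_cassette: spare coin cassette, grey, same shape and size as the orange one, standing on the table beside the dock; origin at the centre of its underside
- can: red drinks can, 66 mm diameter, 115 mm tall, standing beside the dock; origin at the centre of its underside
- bar_carton: yellow and red carton of snack bars, 140 x 55 x 35 mm high, lying beside the dock; origin at the centre of its underside
- screwdriver: screwdriver with blue handle lying on the table beside the dock, along its own x
- water_bottle: water bottle with blue label, 64 mm diameter, 200 mm tall, at the robot's left; origin at the centre of its underside
- coin_cup: clear plastic cup, 72 mm diameter, 70 mm tall, at the robot's right; origin at the centre of its underside
- biscuit_box: blue and yellow biscuit box, 50 x 120 x 70 mm high, at the robot's left; origin at the centre of its underside

How it is judged:
On the way, in this order (a step that is already met when the one before it is completed fails the run):
1. the tread is pressed down (over 8 mm) while the cassette is still short of the teeth (value of joint catch above 0.008 m and x of cassette in the frame of dock below -0.01 m), for 0.1 s.
2. the cassette is past the teeth with the tread still held down (over 8 mm) (value of joint catch above 0.008 m and x of cassette in the frame of dock above 0.0865 m), for 0.1 s.
At the end, for the whole second after the job is handed in: The cassette lies level on the dock's ledges, its centre more than 86.5 mm along the dock's +x (home is 92 mm, the teeth hold it beyond 88 mm), at rest, and the tread is up again (within 2 mm) with the teeth behind the cassette (x of cassette in the frame of dock above 0.0865 m and value of joint catch below 0.002 m and z of cassette in the frame of dock between 0.025 and 0.031 m and angle between cassette's own z axis and vertical below 0.05 rad and angle between the x axis of cassette and the x axis of dock, either way round below 0.08 rad and linear speed of cassette below 0.01 m/s); the robot touches nothing.
It fails at once if the tread was let up (under 4 mm) while the cassette was part way over the teeth (value of joint catch below 0.004 m and x of cassette in the frame of dock between -0.005 and 0.08 m).
It fails at once if the cassette was lifted (over 6 mm) or tipped (z of cassette in the frame of dock above 0.034 m or angle between cassette's own z axis and vertical above 0.15 rad).
It fails at once if another object was moved more than 20 mm or knocked over (distance of any of spare_cassette, can, bar_carton, screwdriver, water_bottle, coin_cup, biscuit_box from where it was at the start of the episode above 0.02 m or angle between any of spare_cassette, can, bar_carton, water_bottle, coin_cup, biscuit_box's own z axis and vertical above 0.3 rad).
It also fails if it takes over 40 s, if anything falls off the work surface, if the arm or the gripper's body presses on something with over 40 N, if the wrist force passes 120 N, or if a joint passes its speed limit or range.

### The arm

A 7-joint arm with a two-finger parallel gripper is mounted at the origin on the work surface. World frame = base frame: x ahead of the robot, y to its left, z up, the work surface at z = 0. Lengths are in m, angles in rad, forces in N, time in s.
With the tool pointing down it reaches from about 0.425 to 0.925 m from the base axis. Payload 6.8 kg.
Tool frame: the origin (TCP) lies between the finger pads; the fingertips stand r.tcp_to_tips ahead of it and the grasp point (between the pads) lies 3 mm ahead of it (r.tcp_to_tips is the distance from the TCP to the fingertips, in m); z points along the fingers, y is the line along which they close (so a half turn about z gives the same grasp; the last joint's range is limited). The gripper opens to 85 mm and grips with 20 to 120 N. Pads are 22 mm wide; open, the fingers measure 114 mm over their backs; the gripper's body (76 mm by 85 mm) begins 54 mm behind the grasp point. The pads swing forward as they close: fully open they stand 13 mm farther back than shut.
Start: joints at [1.102, 0.477, 0.022, 1.555, -0.011, 1.109, -0.083], TCP at [0.238, -0.632, 0.253] pointing down, gripper open.
Joint ranges: [-2.96, 2.96], [-0.34, 2.1], [-1.41, 1.46], [0.24, 2.44], [-1.37, 4.51], [0.17, 1.92], [-2.96, 2.96]. Speed limits (rad/s): [2.39, 2.39, 3.14, 3.14, 3.14, 3.14, 3.14].

### API

Orientations are given as a rotation vector (axis times angle).
In Python, from bench import r gives the robot as it stands. The module is installed in compiled form; this text tells all that it offers.
- The arm moves only by the tool step_arm, never from a script. Its argument "moves" is a list of rows, each an object of numbers: "rx", "ry", "rz": the turn, a rotation vector about the tool's x, y, z in degrees; "dx", "dy", "dz": the shift along the tool's x, y, z in mm; "gripper": the opening, from -1 (shut) to 1 (fully open). In form: [{"rx": .., "ry": .., "rz": .., "dx": .., "dy": .., "dz": .., "gripper": ..}, ...]. A call has 1 to 20 rows; each row shifts and turns the commanded pose from where the row before left it, along the tool's axes as they then stand; what a row does not reach is not made up. A row lasts 1/8 s, in which the tool goes at most 62.5 mm and 10.7 degrees, less where a joint would pass 70% of its speed; a pose out of reach is approached as far as the arm can. A call is refused whole if a number of a shift passes 62.5 or a number of a turn 10.7, either way. A call with a gripper value outside its range is refused whole. The fingers move at their own pace and stop on an object; "grip_force" is the grip in N (left out, the last holds). Time passes only in rows, so rows that do not move let the fingers close. It gives the time, the measured TCP pose, the force, the opening and the grip force at its end, in the units of the state.
- r.get_obs(): the state, without advancing time (a new reading comes with each control period).
- r.grab_frame(name): name is "scene" or "top"; returns the picture (384x512x3 uint8, blue, green, red); there is no depth.
- r.camera_info(name): a dict with "mtx" (3x3 intrinsics, pixels), "D" ([k1, k2, p1, p2, k3] as OpenCV has them; the pictures are not rectified), "rvec" (rotation vector, rad) and "tvec" (3), from world to camera coordinates, as OpenCV has them. Camera axes: x right, y down, z forward; pixel columns grow to the right and rows downward; lengths in m; the calibration is good to about 2 mm. A picture is of the moment at which its call begins. camera_info takes no time and is no camera call.
- r.hand_in(): hands the job in; it is judged then, once.
The state is a dict: "clock": time; "joints": joint angles; "qvel": joint speeds; "tau": joint torques, N m; "tcp_pos": TCP position; "orientation": TCP orientation; "contact_force": force on the tool from outside, world axes, zero at the start; "moment": the same for the moment, N m; "grip_width": finger opening in m; "gripper_force": force on a finger pad.
Only numpy, scipy, OpenCV 4.12 (cv2) and the standard library are available. Lean on these libraries where they do the work, as an engineer would, in place of code of your own. Each camera call takes 0.05 s, during which the arm holds its last target. There are 200 camera calls.

## Working session

There is one attempt and no reset: what is moved stays moved. The work goes in short steps, Python scripts to look and compute and a tool call to move; the robot and the scene stay as the last step left them, time stands still between calls to the robot, and variables do not carry over. Pictures are saved under pics/ and viewed, at most 10 in all, crops included, and the job is handed in when it is done.

Besides the shell and the picture viewer there is one more tool, called after "Request:" as name(argument=value, ...) on one line, values as JSON. step_arm: Moves the arm, as the interface text tells. Its arguments: {"type":"object","properties":{"moves":{"type":"array","items":{"type":"object","properties":{"rx":{"type":"number"},"ry":{"type":"number"},"rz":{"type":"number"},"dx":{"type":"number"},"dy":{"type":"number"},"dz":{"type":"number"},"gripper":{"type":"number"}}}},"grip_force":{"type":"number"}},"required":["moves"]}

```bash
mkdir -p pics
python3 - <<'E'
from bench import r
import cv2,numpy as np
for n in("scene","top"):
    cv2.imwrite(f"pics/{n}0.png",r.grab_frame(n)); c=r.camera_info(n)
    R=cv2.Rodrigues(np.array(c["rvec"]))[0]; print(n,c["mtx"],c["D"],-R.T@np.array(c["tvec"]).ravel())
o=r.get_obs();print(o["tcp_pos"],o["orientation"],r.tcp_to_tips,o["grip_width"],o["contact_force"])
E
```

```text
scene [[365.95751739   0.         250.56686111]
 [  0.         365.95751739 185.64468117]
 [  0.           0.           1.        ]] [0.03174214 0.         0.         0.         0.        ] [1.06472198 0.64892094 0.65472912]
top [[368.27299765   0.         253.79243799]
 [  0.         368.27299765 190.38817939]
 [  0.           0.           1.        ]] [-0.04598304  0.          0.          0.          0.        ] [ 0.40128227 -0.00495702  1.21190778]
[ 0.23813855 -0.63108494  0.25240339] [-3.08901898e+00 -5.63409003e-01  5.69399287e-04] 0.022 0.08559109893915631 [-0.73796842  0.32205949  1.43305606]
```

View pics/scene0.png

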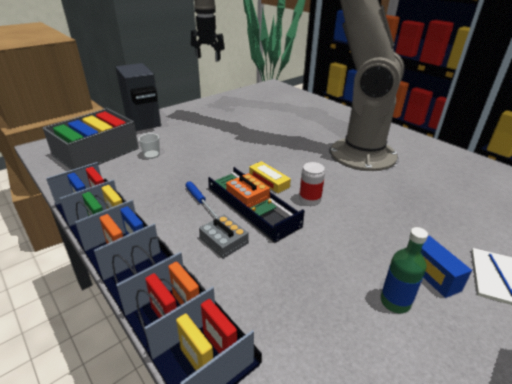

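View pics/top0.png

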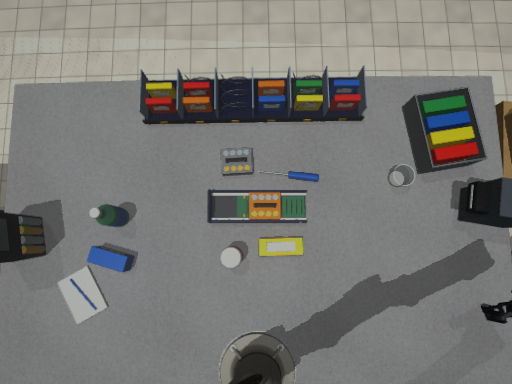

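The scene view shows the dock in the middle with the can and carton on the robot's side, and the spare cassette and screwdriver beyond. In the top view the dock spans about columns 208–307 at row 206. The orange cassette is at (265,206), the open green tread at (294,206), and the stop is at the left.

```bash
cat > h.py <<'E'
from bench import r
import cv2,numpy as np
def ray(n,px,z):
    c=r.camera_info(n);R=cv2.Rodrigues(np.array(c["rvec"]))[0];t=np.array(c["tvec"]).ravel()
    u=cv2.undistortPoints(np.array(px,float).reshape(-1,1,2),np.array(c["mtx"]),np.array(c["D"])).reshape(-1,2)
    d=np.c_[u,np.ones(len(u))]@R; C=-R.T@t
    return C+d*((z-C[2])/d[:,2])[:,None]
def proj(n,P):
    c=r.camera_info(n);return cv2.projectPoints(np.array(P,float).reshape(-1,1,3),np.array(c["rvec"]),np.array(c["tvec"]),np.array(c["mtx"]),np.array(c["D"]))[0].reshape(-1,2)
def mask(hsv,lo,hi,box):
    m=cv2.inRange(hsv,lo,hi);k=np.zeros_like(m);x0,y0,x1,y1=box;k[y0:y1,x0:x1]=m[y0:y1,x0:x1]
    n,l,s,_=cv2.connectedComponentsWithStats(k)
    return k,l,s
E
python3 - <<'E'
from h import *
im=r.grab_frame("top");cv2.imwrite("pics/t1.png",cv2.resize(im[180:235,200:315],None,fx=6.9,fy=6.9,interpolation=cv2.INTER_NEAREST))
hsv=cv2.cvtColor(im,cv2.COLOR_BGR2HSV)
for nm,lo,hi,z in(("orange",(5,150,120),(18,255,255),.066),("green",(45,60,40),(90,255,255),.027),("navy",(100,80,0),(130,255,110),.044)):
    k,l,s=mask(hsv,lo,hi,(200,184,315,228))
    for i in range(1,len(s)):
        if s[i,4]<20: continue
        p=np.argwhere(l==i)[:,::-1].astype(np.float32)
        rc=cv2.minAreaRect(p);b=cv2.boxPoints(rc);w=ray("top",b,z)
        print(nm,s[i],rc,"\n",w[:,:2].round(4).tolist(),w.mean(0).round(4))
sc=r.grab_frame("scene");cv2.imwrite("pics/s1.png",cv2.resize(sc[155:245,180:315],None,fx=5.8,fy=5.8,interpolation=cv2.INTER_CUBIC))
E
```

```text
orange [249 192  32  27 484] ((264.5, 205.0), (26.0, 31.0), 90.0) 
 [[0.5564, 0.0154], [0.5547, -0.0819], [0.4732, -0.0798], [0.4748, 0.0165]] [ 0.5148 -0.0325  0.066 ]
green [237 196  12  21 220] ((242.5, 206.0), (20.0, 11.0), 90.0) 
 [[0.5492, 0.0552], [0.5486, 0.0195], [0.4838, 0.0204], [0.4843, 0.0558]] [0.5165 0.0377 0.027 ]
green [281 196  24  21 484] ((292.5, 206.0), (20.0, 23.0), 90.0) 
 [[0.5468, -0.0874], [0.5456, -0.162], [0.4807, -0.1598], [0.482, -0.0858]] [ 0.5138 -0.1237  0.027 ]
```

View pics/t1.png

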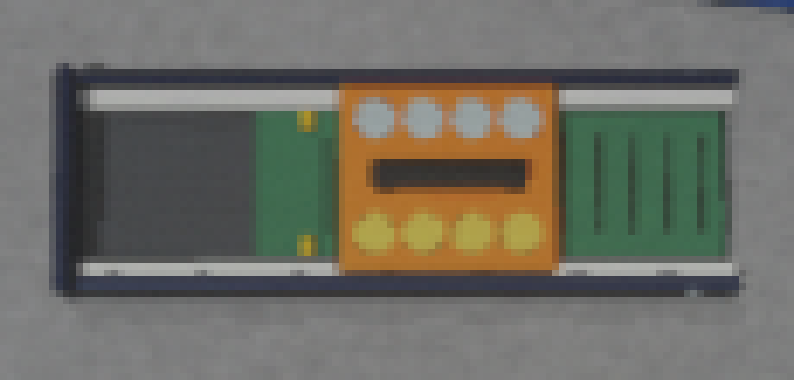

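View pics/s1.png

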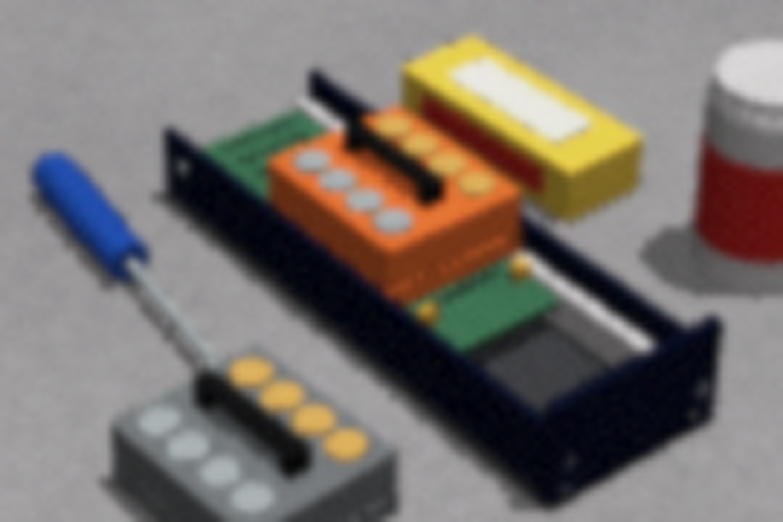

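The crops show the two yellow teeth just ahead of the cassette and a clear rear tread, with dock +x close to world +y. Next I refine the dock axis from the ledge edges.

Run:
```python
from h import *
from scipy.spatial.transform import Rotation as Ro
im=np.mean([r.grab_frame("top").astype(float) for _ in range(3)],0);g=im[:,:,2] # red: ledge bright, tread dark
def edge(lo,hi,cols,z):
    P=[]
    for c in cols:
        p=g[lo:hi,c];k=p.max();i=int(p.argmax());d=1 if lo<205 else -1
        lv=(k+p[i+3*d])/2;j=i
        while p[j]>lv:j+=d
        P.append((c,lo+j-d*(lv-p[j])/(p[j-d]-p[j])))
    w=ray("top",P,z);f=np.polyfit(w[:,1],w[:,0],1);f=np.polyfit(w[:,1],w[:,0],1);return f,np.std(w[:,0]-np.polyval(f,w[:,1]))
cols=list(range(216,246))+list(range(284,304))
for lo,hi in((190,200),(213,223)):
    f,s=edge(lo,hi,cols,.028);print("ledge edge x at y=-.1,+.04:",np.polyval(f,[-.1,.04]).round(4),"slope",f[0].round(4),s)
# tread ends and cassette ends along row 206
row=im[200:212].mean(0)
for c in (list(range(232,252))+list(range(276,310))):print(c,row[c].astype(int),end=" ")
print(ray("top",[(249,206),(280,206)],.066)[:,1],ray("top",[(305,206)],.027)[:,1],ray("top",[(237,206)],.027)[:,1])
o=r.get_obs();print(o["tcp_pos"],Ro.from_rotvec(o["orientation"]).as_matrix().round(3))
```

```text
ledge edge x at y=-.1,+.04: [0.5496 0.5515] slope 0.013 0.0006462636504826387
ledge edge x at y=-.1,+.04: [0.4775 0.4795] slope 0.0147 0.0003452395796598512
232 [74 72 71] 233 [74 72 71] 234 [74 72 71] 235 [74 73 71] 236 [73 80 67] 237 [77 99 63] 238 [ 79 105  63] 239 [ 79 106  64] 240 [ 79 106  64] 241 [ 79 106  64] 242 [ 79 106  64] 243 [ 79 106  64] 244 [ 79 106  64] 245 [ 79 106  64] 246 [72 94 61] 247 [69 89 59] 248 [58 83 72] 249 [ 50 107 154] 250 [ 47 113 175] 251 [ 46 112 175] 276 [ 47 103 158] 277 [ 46 111 173] 278 [ 45 111 175] 279 [ 45 111 175] 280 [ 42  84 124] 281 [41 56 64] 282 [70 94 60] 283 [ 79 106  64] 284 [ 79 106  64] 285 [ 78 106  64] 286 [59 75 54] 287 [72 95 60] 288 [ 78 105  64] 289 [ 79 105  63] 290 [ 78 105  63] 291 [60 75 54] 292 [72 95 60] 293 [ 79 106  64] 294 [ 79 106  63] 295 [ 79 106  64] 296 [61 77 55] 297 [74 97 61] 298 [ 79 106  63] 299 [ 79 106  63] 300 [ 79 106  63] 301 [61 77 54] 302 [74 98 60] 303 [ 80 106  63] 304 [68 85 58] 305 [88 90 85] 306 [119 119 118] 307 [126 126 126] 308 [125 125 125] 309 [125 126 125] [ 0.01601273 -0.08078716] [-0.16411641] [0.05550093]
[ 0.23823882 -0.63144141  0.25307806] [[ 0.936  0.353 -0.   ]
 [ 0.353 -0.936  0.   ]
 [-0.    -0.    -1.   ]]
```

Request:
step_arm(moves=[{"rz": -9.8, "gripper": -1}, {"rz": -9.8, "gripper": -1}, {"rz": -9.8, "gripper": -1}, {"rz": -9.8, "gripper": -1}, {"rz": -9.8, "gripper": -1}, {"rz": -9.8, "gripper": -1}, {"rz": -9.7, "gripper": -1}, {"gripper": -1}], grip_force=20)

```text
invalid input at $.moves[0]: expected keys rx, ry, rz, dx, dy, dz, gripper
```

Request:
step_arm(moves=[{"dx": 20, "dy": 10}, {"dx": 38, "dy": 19}, {"dx": 38, "dy": 19}, {"dx": 38, "dy": 19}, {"dx": 38, "dy": 19}, {"dx": 38, "dy": 19}, {"dx": 38, "dy": 19}, {"dx": 38, "dy": 19}, {"dx": 38, "dy": 19}, {"dx": 38, "dy": 19}, {"dx": 38, "dy": 19}, {"dx": 38, "dy": 19}, {"dx": 38, "dy": 19}, {"dx": 38, "dy": 20}, {"dx": 18, "dy": 10}, {}, {}])

```text
invalid input at $.moves[0]: expected keys rx, ry, rz, dx, dy, dz, gripper
```

Run:
```python
from h import *
from scipy.spatial.transform import Rotation as Ro
im=r.grab_frame("scene");cv2.imwrite("pics/s2.png",cv2.resize(im[60:260,150:350],None,fx=3,fy=3))
o=r.get_obs();print(o["clock"],o["tcp_pos"],Ro.from_rotvec(o["orientation"]).as_matrix().round(4),o["grip_width"],o["contact_force"])
```

```text
0.4 [ 0.2382726  -0.63147214  0.2531608 ] [[ 9.356e-01  3.530e-01 -1.000e-04]
 [ 3.530e-01 -9.356e-01  2.000e-04]
 [ 0.000e+00 -2.000e-04 -1.000e+00]] 0.08534529873838755 [-0.05770041 -0.1058117   0.30056878]
```

View pics/s2.png

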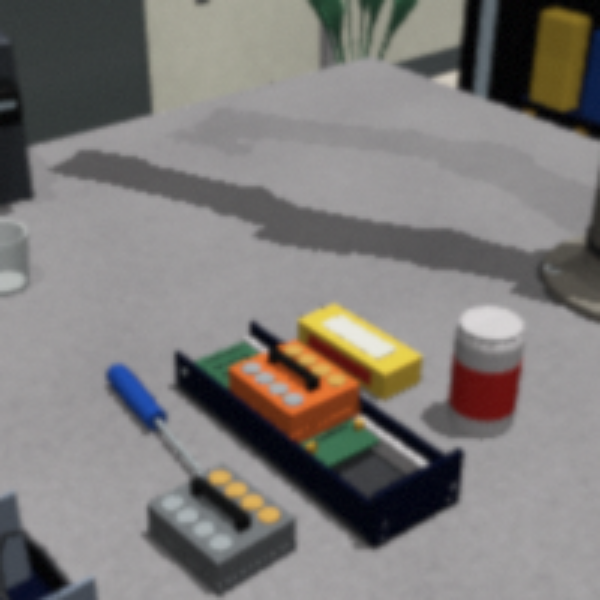

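The moves were refused because every row needs all the keys, so the arm has not moved (the picture shows the unchanged scene). I'll send them again.

Request:
step_arm(moves=[{"rx": 0, "ry": 0, "rz": -9.8, "dx": 0, "dy": 0, "dz": 0, "gripper": -1}, {"rx": 0, "ry": 0, "rz": -9.8, "dx": 0, "dy": 0, "dz": 0, "gripper": -1}, {"rx": 0, "ry": 0, "rz": -9.8, "dx": 0, "dy": 0, "dz": 0, "gripper": -1}, {"rx": 0, "ry": 0, "rz": -9.8, "dx": 0, "dy": 0, "dz": 0, "gripper": -1}, {"rx": 0, "ry": 0, "rz": -9.8, "dx": 0, "dy": 0, "dz": 0, "gripper": -1}, {"rx": 0, "ry": 0, "rz": -9.8, "dx": 0, "dy": 0, "dz": 0, "gripper": -1}, {"rx": 0, "ry": 0, "rz": -9.7, "dx": 0, "dy": 0, "dz": 0, "gripper": -1}, {"rx": 0, "ry": 0, "rz": 0, "dx": 0, "dy": 0, "dz": 0, "gripper": -1}], grip_force=20)

```text
clock: 1.4
tcp_pos: [0.2381, -0.6316, 0.2532]
orientation: [-2.239, -2.203, -0.0]
contact_force: [-0.7, 0.6, 1.1]
grip_width: -0.0001
gripper_force: 0.0
```

Request:
step_arm(moves=[{"rx": 0, "ry": 0, "rz": 0, "dx": 20, "dy": 10, "dz": 0, "gripper": -1}, {"rx": 0, "ry": 0, "rz": 0, "dx": 38, "dy": 19, "dz": 0, "gripper": -1}, {"rx": 0, "ry": 0, "rz": 0, "dx": 38, "dy": 19, "dz": 0, "gripper": -1}, {"rx": 0, "ry": 0, "rz": 0, "dx": 38, "dy": 19, "dz": 0, "gripper": -1}, {"rx": 0, "ry": 0, "rz": 0, "dx": 38, "dy": 19, "dz": 0, "gripper": -1}, {"rx": 0, "ry": 0, "rz": 0, "dx": 38, "dy": 19, "dz": 0, "gripper": -1}, {"rx": 0, "ry": 0, "rz": 0, "dx": 38, "dy": 19, "dz": 0, "gripper": -1}, {"rx": 0, "ry": 0, "rz": 0, "dx": 38, "dy": 19, "dz": 0, "gripper": -1}, {"rx": 0, "ry": 0, "rz": 0, "dx": 38, "dy": 19, "dz": 0, "gripper": -1}, {"rx": 0, "ry": 0, "rz": 0, "dx": 38, "dy": 19, "dz": 0, "gripper": -1}, {"rx": 0, "ry": 0, "rz": 0, "dx": 38, "dy": 19, "dz": 0, "gripper": -1}, {"rx": 0, "ry": 0, "rz": 0, "dx": 38, "dy": 19, "dz": 0, "gripper": -1}, {"rx": 0, "ry": 0, "rz": 0, "dx": 38, "dy": 19, "dz": 0, "gripper": -1}, {"rx": 0, "ry": 0, "rz": 0, "dx": 38, "dy": 20, "dz": 0, "gripper": -1}, {"rx": 0, "ry": 0, "rz": 0, "dx": 17, "dy": 10, "dz": 0, "gripper": -1}, {"rx": 0, "ry": 0, "rz": 0, "dx": 0, "dy": 0, "dz": 0, "gripper": -1}, {"rx": 0, "ry": 0, "rz": 0, "dx": 0, "dy": 0, "dz": 0, "gripper": -1}])

```text
clock: 3.52
tcp_pos: [0.5134, -0.1057, 0.2532]
orientation: [2.241, 2.202, -0.001]
contact_force: [-0.0, -0.5, 0.7]
grip_width: 0.0
gripper_force: 0.0
```

Request:
step_arm(moves=[{"rx": 0, "ry": 0, "rz": 0, "dx": 0, "dy": 0, "dz": 30, "gripper": -1}, {"rx": 0, "ry": 0, "rz": 0, "dx": 0, "dy": 0, "dz": 40, "gripper": -1}, {"rx": 0, "ry": 0, "rz": 0, "dx": 0, "dy": 0, "dz": 40, "gripper": -1}, {"rx": 0, "ry": 0, "rz": 0, "dx": 0, "dy": 0, "dz": 40, "gripper": -1}, {"rx": 0, "ry": 0, "rz": 0, "dx": 0, "dy": 0, "dz": 20, "gripper": -1}, {"rx": 0, "ry": 0, "rz": 0, "dx": 0, "dy": 0, "dz": 10, "gripper": -1}, {"rx": 0, "ry": 0, "rz": 0, "dx": 0, "dy": 0, "dz": 0, "gripper": -1}])

```text
clock: 4.4
tcp_pos: [0.5136, -0.1053, 0.0732]
orientation: [-2.239, -2.203, 0.001]
contact_force: [0.1, 0.2, 0.9]
grip_width: 0.0002
gripper_force: 0.0
```

Run:
```python
from h import *
im=r.grab_frame("scene");cv2.imwrite("pics/s3.png",cv2.resize(im[110:250,170:320],None,fx=4,fy=4,interpolation=cv2.INTER_CUBIC))
o=r.get_obs();print(o["tcp_pos"],o["contact_force"])
```

```text
[ 0.51417545 -0.10514947  0.07380201] [0.44196211 0.43646756 0.58404269]
```

View pics/s3.png

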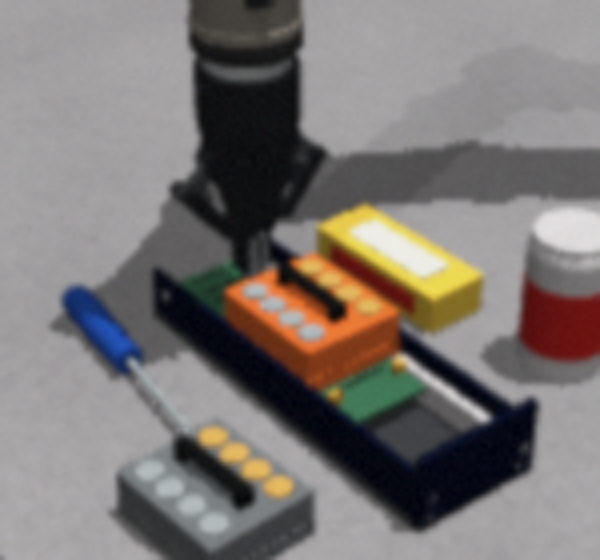

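The fingers are centred behind the cassette and clear of the walls. I press down in stages.

Request:
step_arm(moves=[{"rx": 0, "ry": 0, "rz": 0, "dx": 0, "dy": 0, "dz": 10, "gripper": -1}, {"rx": 0, "ry": 0, "rz": 0, "dx": 0, "dy": 0, "dz": 10, "gripper": -1}, {"rx": 0, "ry": 0, "rz": 0, "dx": 0, "dy": 0, "dz": 5, "gripper": -1}, {"rx": 0, "ry": 0, "rz": 0, "dx": 0, "dy": 0, "dz": 3, "gripper": -1}, {"rx": 0, "ry": 0, "rz": 0, "dx": 0, "dy": 0, "dz": 0, "gripper": -1}, {"rx": 0, "ry": 0, "rz": 0, "dx": 0, "dy": 0, "dz": 0, "gripper": -1}])

```text
clock: 5.2
tcp_pos: [0.5137, -0.1045, 0.0454]
orientation: [-2.237, -2.205, 0.001]
contact_force: [-1.5, 0.6, 2.3]
grip_width: 0.0002
gripper_force: 1.2
```

Request:
step_arm(moves=[{"rx": 0, "ry": 0, "rz": 0, "dx": 0, "dy": 0, "dz": 3, "gripper": -1}, {"rx": 0, "ry": 0, "rz": 0, "dx": 0, "dy": 0, "dz": 3, "gripper": -1}, {"rx": 0, "ry": 0, "rz": 0, "dx": 0, "dy": 0, "dz": 0, "gripper": -1}, {"rx": 0, "ry": 0, "rz": 0, "dx": 0, "dy": 0, "dz": 0, "gripper": -1}])

```text
clock: 5.7
tcp_pos: [0.514, -0.1045, 0.0394]
orientation: [2.237, 2.205, 0.0]
contact_force: [-1.6, -1.1, 4.3]
grip_width: -0.0002
gripper_force: 2.2
```

Request:
step_arm(moves=[{"rx": 0, "ry": 0, "rz": 0, "dx": 0, "dy": 0, "dz": 1.5, "gripper": -1}, {"rx": 0, "ry": 0, "rz": 0, "dx": 0, "dy": 0, "dz": 0, "gripper": -1}, {"rx": 0, "ry": 0, "rz": 0, "dx": 0, "dy": 0, "dz": 0, "gripper": -1}])

```text
clock: 6.08
tcp_pos: [0.514, -0.1045, 0.0379]
orientation: [2.237, 2.205, 0.0]
contact_force: [-2.1, -0.8, 4.8]
grip_width: 0.0003
gripper_force: 2.5
```

Request:
step_arm(moves=[{"rx": 0, "ry": 0, "rz": 0, "dx": 0, "dy": 0, "dz": 1, "gripper": -1}, {"rx": 0, "ry": 0, "rz": 0, "dx": 0, "dy": 0, "dz": 0, "gripper": -1}, {"rx": 0, "ry": 0, "rz": 0, "dx": 0, "dy": 0, "dz": 0, "gripper": -1}])

```text
clock: 6.45
tcp_pos: [0.5141, -0.1045, 0.037]
orientation: [2.237, 2.205, 0.0]
contact_force: [-2.4, -0.0, 6.9]
grip_width: 0.0002
gripper_force: 3.4
```

Run:
```python
from h import *
sc=r.grab_frame("scene");cv2.imwrite("pics/s4.png",cv2.resize(sc[165:225,200:290],None,fx=8,fy=8,interpolation=cv2.INTER_CUBIC))
o=r.get_obs();print(o["tcp_pos"],o["contact_force"])
```

```text
[ 0.51403994 -0.10454514  0.03702206] [-1.79502409 -0.49713001  6.50523651]
```

View pics/s4.png

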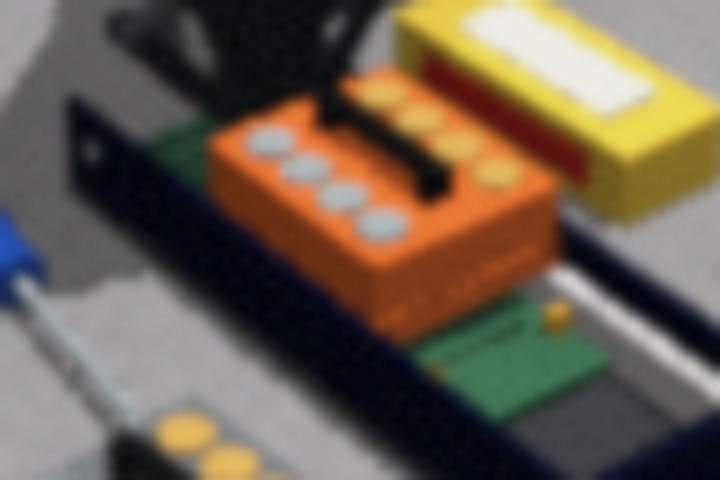

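The teeth have dropped nearly flush with the ledges and the tread is about at its bottom stop. I start pushing.

Request:
step_arm(moves=[{"rx": 0, "ry": 0, "rz": 0, "dx": 4, "dy": 0, "dz": 0, "gripper": -1}, {"rx": 0, "ry": 0, "rz": 0, "dx": 4, "dy": 0, "dz": 0, "gripper": -1}, {"rx": 0, "ry": 0, "rz": 0, "dx": 4, "dy": 0, "dz": 0, "gripper": -1}, {"rx": 0, "ry": 0, "rz": 0, "dx": 4, "dy": 0, "dz": 0, "gripper": -1}, {"rx": 0, "ry": 0, "rz": 0, "dx": 4, "dy": 0, "dz": 0, "gripper": -1}, {"rx": 0, "ry": 0, "rz": 0, "dx": 4, "dy": 0, "dz": 0, "gripper": -1}])

```text
clock: 7.25
tcp_pos: [0.5152, -0.083, 0.0372]
orientation: [2.238, 2.201, -0.001]
contact_force: [0.0, -6.2, 6.3]
grip_width: -0.0002
gripper_force: 2.6
```

Request:
step_arm(moves=[{"rx": 0, "ry": 0, "rz": 0, "dx": 6, "dy": 0, "dz": 0, "gripper": -1}, {"rx": 0, "ry": 0, "rz": 0, "dx": 6, "dy": 0, "dz": 0, "gripper": -1}, {"rx": 0, "ry": 0, "rz": 0, "dx": 6, "dy": 0, "dz": 0, "gripper": -1}, {"rx": 0, "ry": 0, "rz": 0, "dx": 6, "dy": 0, "dz": 0, "gripper": -1}, {"rx": 0, "ry": 0, "rz": 0, "dx": 6, "dy": 0, "dz": 0, "gripper": -1}, {"rx": 0, "ry": 0, "rz": 0, "dx": 6, "dy": 0, "dz": 0, "gripper": -1}, {"rx": 0, "ry": 0, "rz": 0, "dx": 6, "dy": 0, "dz": 0, "gripper": -1}])

```text
clock: 8.12
tcp_pos: [0.5158, -0.0411, 0.0372]
orientation: [2.238, 2.2, -0.002]
contact_force: [0.4, -9.2, 5.8]
grip_width: 0.0001
gripper_force: 2.6
```

Run:
```python
from h import *
sc=r.grab_frame("scene");t=r.grab_frame("top")
cv2.imwrite("pics/s5.png",np.vstack([cv2.resize(sc[165:240,190:310],None,fx=5,fy=5)[:375],cv2.resize(t[180:225,195:315],None,fx=5,fy=5)]))
o=r.get_obs();print(o["tcp_pos"],o["contact_force"])
```

```text
[ 0.51584673 -0.03986555  0.03715736] [ 0.57935624 -3.51504463  5.33778063]
```

View pics/s5.png

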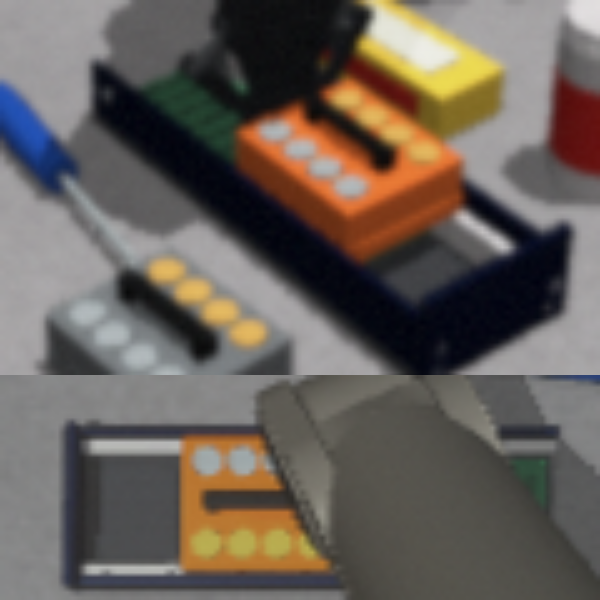

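The cassette slides level and straight with the tread still down.

Request:
step_arm(moves=[{"rx": 0, "ry": 0, "rz": 0, "dx": 6, "dy": 0, "dz": 0.5, "gripper": -1}, {"rx": 0, "ry": 0, "rz": 0, "dx": 6, "dy": 0, "dz": 0, "gripper": -1}, {"rx": 0, "ry": 0, "rz": 0, "dx": 6, "dy": 0, "dz": 0, "gripper": -1}, {"rx": 0, "ry": 0, "rz": 0, "dx": 6, "dy": 0, "dz": 0, "gripper": -1}, {"rx": 0, "ry": 0, "rz": 0, "dx": 6, "dy": 0, "dz": 0, "gripper": -1}, {"rx": 0, "ry": 0, "rz": 0, "dx": 6, "dy": 0, "dz": 0, "gripper": -1}, {"rx": 0, "ry": 0, "rz": 0, "dx": 6, "dy": 0, "dz": 0, "gripper": -1}, {"rx": 0, "ry": 0, "rz": 0, "dx": 6, "dy": 0, "dz": 0, "gripper": -1}, {"rx": 0, "ry": 0, "rz": 0, "dx": 5, "dy": 0, "dz": 0, "gripper": -1}, {"rx": 0, "ry": 0, "rz": 0, "dx": 4, "dy": 0, "dz": 0, "gripper": -1}, {"rx": 0, "ry": 0, "rz": 0, "dx": 0, "dy": 0, "dz": 0, "gripper": -1}])

```text
clock: 9.6
tcp_pos: [0.517, 0.0154, 0.037]
orientation: [2.238, 2.2, -0.002]
contact_force: [-0.2, -8.7, 10.0]
grip_width: -0.0
gripper_force: 5.3
```

Request:
step_arm(moves=[{"rx": 0, "ry": 0, "rz": 0, "dx": 3, "dy": 0, "dz": 0, "gripper": -1}, {"rx": 0, "ry": 0, "rz": 0, "dx": 3, "dy": 0, "dz": 0, "gripper": -1}, {"rx": 0, "ry": 0, "rz": 0, "dx": 2, "dy": 0, "dz": 0, "gripper": -1}, {"rx": 0, "ry": 0, "rz": 0, "dx": 0, "dy": 0, "dz": 0, "gripper": -1}])

```text
clock: 10.1
tcp_pos: [0.5172, 0.0229, 0.037]
orientation: [2.238, 2.199, -0.003]
contact_force: [0.0, -9.7, 10.8]
grip_width: 0.0001
gripper_force: 5.2
```

Request:
step_arm(moves=[{"rx": 0, "ry": 0, "rz": 0, "dx": 2, "dy": 0, "dz": 0, "gripper": -1}, {"rx": 0, "ry": 0, "rz": 0, "dx": 2, "dy": 0, "dz": 0, "gripper": -1}, {"rx": 0, "ry": 0, "rz": 0, "dx": 0, "dy": 0, "dz": 0, "gripper": -1}, {"rx": 0, "ry": 0, "rz": 0, "dx": 0, "dy": 0, "dz": 0, "gripper": -1}])

```text
clock: 10.6
tcp_pos: [0.5172, 0.0263, 0.037]
orientation: [2.238, 2.198, -0.003]
contact_force: [-0.6, -11.5, 11.3]
grip_width: 0.0001
gripper_force: 5.2
```

Request:
step_arm(moves=[{"rx": 0, "ry": 0, "rz": 0, "dx": 2, "dy": 0, "dz": 0, "gripper": -1}, {"rx": 0, "ry": 0, "rz": 0, "dx": 0, "dy": 0, "dz": 0, "gripper": -1}, {"rx": 0, "ry": 0, "rz": 0, "dx": 0, "dy": 0, "dz": 0, "gripper": -1}])

```text
clock: 10.98
tcp_pos: [0.5172, 0.0263, 0.037]
orientation: [2.239, 2.196, -0.006]
contact_force: [-0.6, -16.5, 12.9]
grip_width: -0.0003
gripper_force: 4.9
```

Request:
step_arm(moves=[{"rx": 0, "ry": 0, "rz": 0, "dx": 2, "dy": 0, "dz": 0, "gripper": -1}, {"rx": 0, "ry": 0, "rz": 0, "dx": 0, "dy": 0, "dz": 0, "gripper": -1}, {"rx": 0, "ry": 0, "rz": 0, "dx": 0, "dy": 0, "dz": 0, "gripper": -1}])

```text
clock: 11.35
tcp_pos: [0.5172, 0.0264, 0.037]
orientation: [2.24, 2.193, -0.01]
contact_force: [0.1, -21.7, 14.4]
grip_width: -0.0002
gripper_force: 4.8
```

Run:
```python
from h import *
sc=r.grab_frame("scene");t=r.grab_frame("top")
cv2.imwrite("pics/s6.png",np.vstack([cv2.resize(sc[165:240,200:320],None,fx=5,fy=5),cv2.resize(t[180:225,195:315],None,fx=5,fy=5)]))
for a in(196,206,216):print([t[a-2:a+3,c].mean(0).astype(int).tolist() for c in range(206,218)])
print(ray("top",[(210,206),(212,206)],.066)[:,1])
```

```text
[[132, 133, 133], [103, 100, 100], [72, 61, 59], [58, 46, 46], [52, 103, 156], [51, 118, 185], [100, 137, 175], [147, 158, 164], [167, 168, 160], [170, 169, 159], [165, 166, 158], [140, 148, 151]]
[[133, 133, 133], [97, 93, 92], [71, 56, 53], [59, 52, 59], [53, 107, 157], [52, 120, 184], [51, 118, 184], [51, 118, 184], [51, 94, 140], [52, 76, 103], [52, 76, 104], [52, 80, 111]]
[[135, 135, 135], [102, 95, 94], [74, 57, 55], [55, 55, 73], [49, 100, 154], [51, 115, 178], [58, 125, 178], [64, 135, 178], [67, 141, 179], [66, 140, 178], [63, 134, 173], [57, 122, 170]]
[0.13801598 0.13174803]
```

View pics/s6.png

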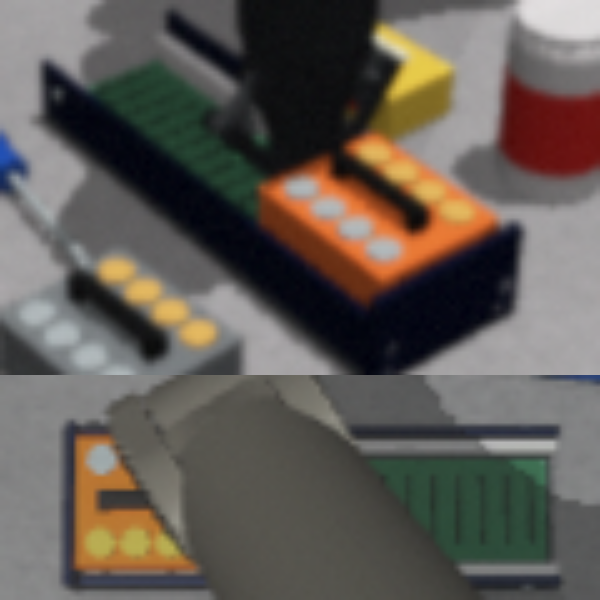

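The cassette's front edge sits flush against the stop (column ~210, y ≈ 0.139). I back the fingers off the rear face and then lift straight up.

Request:
step_arm(moves=[{"rx": 0, "ry": 0, "rz": 0, "dx": -2, "dy": 0, "dz": 0, "gripper": -1}, {"rx": 0, "ry": 0, "rz": 0, "dx": -2, "dy": 0, "dz": 0, "gripper": -1}, {"rx": 0, "ry": 0, "rz": 0, "dx": -2, "dy": 0, "dz": 0, "gripper": -1}, {"rx": 0, "ry": 0, "rz": 0, "dx": -2, "dy": 0, "dz": 0, "gripper": -1}, {"rx": 0, "ry": 0, "rz": 0, "dx": -3, "dy": 0, "dz": 0, "gripper": -1}, {"rx": 0, "ry": 0, "rz": 0, "dx": 0, "dy": 0, "dz": 0, "gripper": -1}])

```text
clock: 12.2
tcp_pos: [0.5172, 0.0253, 0.0371]
orientation: [2.236, 2.206, 0.006]
contact_force: [-0.6, 3.0, 6.7]
grip_width: -0.0001
gripper_force: 3.7
```

Request:
step_arm(moves=[{"rx": 0, "ry": 0, "rz": 0, "dx": 0, "dy": 0, "dz": -3, "gripper": -1}, {"rx": 0, "ry": 0, "rz": 0, "dx": 0, "dy": 0, "dz": -3, "gripper": -1}, {"rx": 0, "ry": 0, "rz": 0, "dx": 0, "dy": 0, "dz": -4, "gripper": -1}, {"rx": 0, "ry": 0, "rz": 0, "dx": 0, "dy": 0, "dz": -5, "gripper": -1}, {"rx": 0, "ry": 0, "rz": 0, "dx": 0, "dy": 0, "dz": -10, "gripper": -1}, {"rx": 0, "ry": 0, "rz": 0, "dx": 0, "dy": 0, "dz": -30, "gripper": -1}, {"rx": 0, "ry": 0, "rz": 0, "dx": 0, "dy": 0, "dz": -40, "gripper": -1}, {"rx": 0, "ry": 0, "rz": 0, "dx": -40, "dy": 0, "dz": -40, "gripper": -1}, {"rx": 0, "ry": 0, "rz": 0, "dx": -40, "dy": 0, "dz": -30, "gripper": -1}, {"rx": 0, "ry": 0, "rz": 0, "dx": -40, "dy": 0, "dz": 0, "gripper": -1}, {"rx": 0, "ry": 0, "rz": 0, "dx": -40, "dy": 0, "dz": 0, "gripper": -1}, {"rx": 0, "ry": 0, "rz": 0, "dx": -40, "dy": 0, "dz": 0, "gripper": -1}, {"rx": 0, "ry": 0, "rz": 0, "dx": 0, "dy": 0, "dz": 0, "gripper": -1}, {"rx": 0, "ry": 0, "rz": 0, "dx": 0, "dy": 0, "dz": 0, "gripper": -1}])

```text
clock: 13.95
tcp_pos: [0.5125, -0.1759, 0.2013]
orientation: [-2.237, -2.205, 0.0]
contact_force: [-0.1, 1.1, 0.3]
grip_width: 0.0
gripper_force: 0.0
```

Run:
```python
from h import *
sc=r.grab_frame("scene");t=r.grab_frame("top")
cv2.imwrite("pics/s7.png",np.vstack([cv2.resize(sc[165:240,200:320],None,fx=5,fy=5),cv2.resize(t[180:225,195:315],None,fx=5,fy=5)]))
o=r.get_obs();print(o["clock"],o["tcp_pos"],o["contact_force"])
```

```text
14.05 [ 0.51284004 -0.17502084  0.20138138] [-0.06399342  0.50122376 -0.78072535]
```

View pics/s7.png

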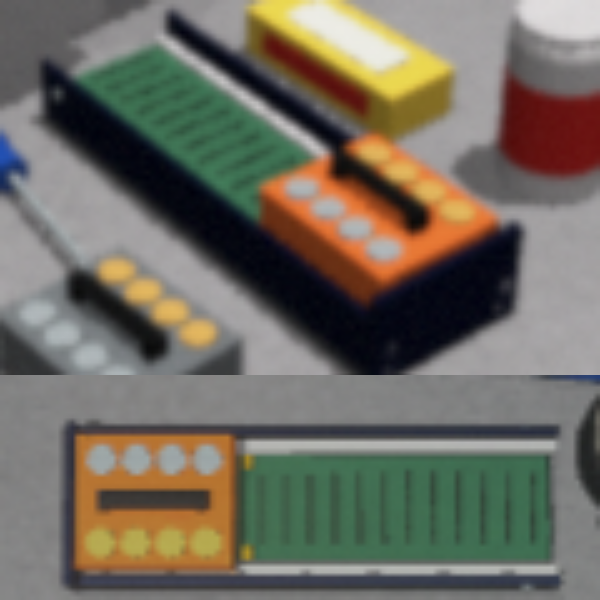

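The cassette is home and level, both yellow teeth show behind it, the tread is up, and the robot is clear.

```bash
python3 -c "
from bench import r
print(r.hand_in())"
```

```text
the job is handed in; nothing more can be done
None
```

I pushed the cassette home against the stop with the tread held down; the last picture shows the teeth up behind it and the robot clear. The job was handed in at about 14 s, and no verdict was returned.

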